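# Clear a print jammed in the take-off chute

### The job

A white printed T-shaped bracket has slid down the printer's take-off chute and jammed crosswise under the orange lips. Push it back up the slope by its tail until its crossbar has clicked past the two spring plungers, then lift it out without knocking the printer's gantry, and lay it flat in the blue tray: lower it in by hand rather than dropping it. Leave the filament spool, the scraper and the brush where they are.

Things in the scene. Friction and masses are not known exactly. Their poses are not given: they have to be found in the camera images.
- bracket_bar (a point): White printed T bracket, 24 mm thick, 70 to 140 g; this is its crossbar's centre, half-way up. Crossbar along this point's y: 130 mm long over its round ends, 28 mm wide. From its middle a stem 24 mm wide, 70 mm long runs along -x (down the outlet at the start, skewed up to 5 degrees). z is the thickness direction. In the throat it cannot be straddled or lifted, only pushed on its tail.
- bracket_tail (a point): Centre of the flat end of the bracket's stem (its tail, 24 x 24 mm), 84 mm from bracket_bar along -x; same axes.
- chute: Fixed metal chute, rising 28 degrees away from the robot. Origin: middle of the floor's low outlet edge, 50 mm above the table; x up the slope, y across, z normal to the floor. In mm: floor x 0 to 260; outlet channel x 0 to 78, 52 wide between blocks 28 high; then a trough 135 wide, walls 36 high, end wall at x 260.
- lips (a point): Mid-slot at the upper edge of the two orange hold-down lips, level with their undersides (28 mm above the floor, tops at 32), at chute x 118; chute's axes. The lips cover the trough's sides from chute x 70 to 118 and leave an open slot 48 mm wide along the middle; above x 118 the trough is open, and the freed bracket lifts out square to the floor, its stem through the slot.
- plungers (a point): Midway between two brass spring plungers, at chute x 160, 12 mm above the floor; chute's axes. Each ball sticks about 5 mm out of its side wall. Pushing the crossbar past them takes 5 to 20 N, falling off once it is by. It is clear when its centre is 8 to 20 mm up the slope from this point; it then stays there. Much farther up, the gantry hampers the grasp.
- gantry: Fixed black printer gantry, upright, over the chute's upper end: beam 40 x 40 mm, 340 mm long, across the chute, on 40 mm posts 150 mm to either side. Origin: the beam's centre, 308 mm above the table; x level away from the robot, z up. It blocks a vertical gripper over the freed crossbar; a tool square to the chute's floor (tilted 28 degrees, body leaning back to the robot) clears it.
- tray: Fixed blue open tray for finished prints, 210 mm along its x, 190 mm along its y, 35 mm high, walls and floor 5 mm. Origin: centre of its underside, on the table; z up. It stands to the left or the right of the chute.
- spool: Bystander: black filament spool with orange filament, lying flat, 180 mm across, 65 mm high. Origin: centre of its underside.
- scraper: Bystander: scraper lying on the table along its x, about 250 mm long.
- brush: Bystander: brush lying on the table along its x, about 200 mm long.
Things that resemble listed ones, but are neither listed nor needed, are in the scene too. What is meant by the part that bears bracket_bar is not pink, and is the smaller of those in its own colour.

How it is judged:
On the way, in this order (a step that is already met when the one before it is completed fails the run):
1. the bracket has been pushed up past the plungers, still lying in the chute (x of bracket_bar in the frame of chute above 0.166 m and z of each of bracket_bar, bracket_tail in the frame of chute below 0.024 m), for 0.1 s.
2. the bracket is lowered to the tray's floor by the gripper (contact force between the fingers and bracket above 0.5 N and height (world z) of bracket_bar below 0.037 m and x of bracket_bar in the frame of tray between -0.1 and 0.1 m and y of bracket_bar in the frame of tray between -0.09 and 0.09 m), for 0.05 s.
At the end, for the whole second after the job is handed in: The bracket lies flat (within 7 degrees, either face up) and at rest on the floor of the blue tray, crossbar centre and tail both inside its walls (x of bracket_bar in the frame of tray between -0.1 and 0.1 m and y of bracket_bar in the frame of tray between -0.09 and 0.09 m and x of bracket_tail in the frame of tray between -0.1 and 0.1 m and y of bracket_tail in the frame of tray between -0.09 and 0.09 m and height (world z) of each of bracket_bar, bracket_tail below 0.022 m and angle between the z axis of bracket_bar and the z axis of tray, either way round below 0.12 rad and linear speed of bracket below 0.02 m/s); the robot touches nothing.
It fails at once if the gantry was knocked (over 6 N) (contact force between gantry and the arm above 6 N or contact force between gantry and the fingers above 6 N or contact force between gantry and bracket above 6 N).
It fails at once if the spool was moved over 15 mm (distance of spool from where it was at the start of the episode above 0.015 m).
It fails at once if the scraper was moved over 15 mm (distance of scraper from where it was at the start of the episode above 0.015 m).
It fails at once if the brush was moved over 15 mm (distance of brush from where it was at the start of the episode above 0.015 m).
It also fails if it takes over 48 s, if anything falls off the work surface, if the arm or the gripper's body presses on something with over 40 N, if the wrist force passes 120 N, or if a joint passes its speed limit or range.

### The arm

A 6-joint arm with a two-finger parallel gripper is mounted at the origin on the work surface. World frame = base frame: x ahead of the robot, y to its left, z up, the work surface at z = 0. Lengths are in m, angles in rad, forces in N, time in s.
With the tool pointing down it reaches from about 0.275 to 0.725 m from the base axis. Payload 15.9 kg.
Tool frame: the origin (TCP) lies between the finger pads; the fingertips stand 11 mm ahead of it and the grasp point (between the pads) lies 8 mm behind it; z points along the fingers, y is the line along which they close (so a half turn about z gives the same grasp; the last joint's range is limited). The gripper opens to 85 mm and grips with 20 to 120 N. Pads are 22 mm wide; open, the fingers measure 114 mm over their backs; the gripper's body (76 mm by 85 mm) begins 54 mm behind the grasp point. The pads swing forward as they close: fully open they stand 13 mm farther back than shut.
Start: joints at [1.339, 0.213, -0.034, 1.323, 0, 1.571], TCP at [0.115, 0.487, 0.242] pointing down, gripper open.
Joint ranges: [-2.98, 2.98], [-0.74, 1.72], [-1.14, 1.35], [-2.1, 2.04], [-1.57, 1.44], [-3.14, 3.14]. Speed limits (rad/s): [1.89, 1.89, 2.39, 2.57, 3.14, 3.14].

### API

Orientations are given as a unit quaternion [x, y, z, w].
In Python, from station import monitor, vision, workorder gives the robot as it stands.
- The arm moves only by the tool drive_tool, never from a script. Its argument "rows" is a list of rows, each an object of numbers: "x", "y", "z": the shift along the tool's x, y, z normalised to -1 to 1, where 1 is 300 mm; "wx", "wy", "wz": the turn, a rotation vector about the tool's x, y, z normalised to -1 to 1, where 1 is 2 pi rad; "gripper": the closure, from 0 (fully open) to 1 (shut). A call has exactly 10 rows; each row is the pose to reach, as a shift and turn from the pose commanded when the call began, along the tool's axes at that moment, turning the shorter way round; what a row does not reach only later rows make up. A row lasts 1/12 s, in which the tool goes at most 41.7 mm and 7.16 degrees, less where a joint would pass 70% of its speed; a pose out of reach is approached as far as the arm can. A call with a number of a shift or a turn outside -1 to 1 is refused whole. A call with a gripper value outside its range is refused whole. The fingers move at their own pace and stop on an object; "squeeze" is the grip in N (left out, the last holds). Time passes only in rows, so rows that repeat a pose let the fingers close, or fill a call up. It gives the time, the measured TCP pose, the force, the opening and the grip force at its end, in the units of the state.
- monitor.state(): the state, without advancing time (a new reading comes with each control period).
- vision.get_image(name): name is "scene" or "top" or "wrist"; returns (picture, depth): 400x640x3 uint8, red, green, blue; 400x640 float32, m along the optical axis (not along the pixel's ray), 0 where there is no reading.
- vision.camera_params(name): a dict with "K" (3x3 intrinsics, pixels), "distortion" ([k1, k2, p1, p2, k3] as OpenCV has them; the pictures are not rectified), "R" (3x3) and "t" (3): a world point X has camera coordinates R X + t; the wrist camera has in their place "mount" (4x4, takes a point from camera to tool coordinates, whose origin is the TCP and whose axes are the flange's). Camera axes: x right, y down, z forward; pixel columns grow to the right and rows downward; lengths in m; the calibration is good to about 2 mm. A picture is of the moment at which its call begins: read the wrist's pose just before it. camera_params takes no time and is no camera call.
- workorder.finish_job(): hands the job in; it is judged then, once.
The state is a dict: "clock": time; "joint_positions": joint angles; "qd": joint speeds; "joint_efforts": joint torques, N m; "eef_pos": TCP position; "orientation": TCP orientation; "wrist_force": force on the tool from outside, world axes, zero at the start; "moment": the same for the moment, N m; "finger_gap": opening from 0.0 (shut) to 1.0 (fully open); "gripper_force": force on a finger pad.
Only numpy, scipy, OpenCV 4.12 (cv2) and the standard library are available. Lean on these libraries where they do the work, as an engineer would, in place of code of your own. Each camera call takes 0.05 s, during which the arm holds its last target. There are 200 camera calls.

## Working session

There is one attempt and no reset: what is moved stays moved. The work goes in short steps, Python scripts to look and compute and a tool call to move; the robot and the scene stay as the last step left them, time stands still between calls to the robot, and variables do not carry over. Pictures are saved under pics/ and viewed, at most 10 in all, crops included, and the job is handed in when it is done.

Besides the shell and the picture viewer there is one more tool, called in YAML: its name, and indented under it one key for each argument. drive_tool: Moves the arm, as the interface text tells. Scaled input: -1 to 1 covers 300 mm each way for a shift and 2 pi rad each way for a turn. Its arguments: {"type":"object","properties":{"rows":{"type":"array","items":{"type":"object","properties":{"x":{"type":"number"},"y":{"type":"number"},"z":{"type":"number"},"wx":{"type":"number"},"wy":{"type":"number"},"wz":{"type":"number"},"gripper":{"type":"number"}}}},"squeeze":{"type":"number"}},"required":["rows"]}

```bash
ls; mkdir -p pics
python3 - <<'E'
from station import monitor, vision, workorder
import cv2,numpy as np
print(monitor.state())
for n in("scene","top"):
    im,d=vision.get_image(n); cv2.imwrite(f"pics/{n}0.png",im[:,:,::-1]); np.savez(f"{n}0.npz",im=im,d=d,**{k:np.array(v) for k,v in vision.camera_params(n).items()})
    print(vision.camera_params(n))
print(vision.camera_params("wrist"))
E
```

```text
pics
{'clock': 0.0, 'joint_positions': array([ 1.33901109e+00,  2.13374849e-01, -3.50730191e-02,  1.32346944e+00,
        1.53078129e-05,  1.57079759e+00]), 'qd': array([-2.74356555e-04, -2.05482658e-05, -1.43052548e-03, -7.32001678e-04,
        9.65082330e-04,  6.11401377e-05]), 'joint_efforts': array([-2.76750732e-03, -6.86167002e+01,  4.87119520e+01,  1.75849692e-02,
       -2.39481587e-04, -8.77787869e-06]), 'eef_pos': array([0.11477911, 0.48631631, 0.24180128]), 'orientation': array([ 1.15633979e-01,  9.93291734e-01, -5.55844441e-04, -7.24134654e-05]), 'wrist_force': array([ 1.33452489, -0.08634879, -0.8481137 ]), 'moment': array([ 0.02187589, -0.03395522, -0.05711763]), 'gripper_force': 0.0, 'finger_gap': 1.0007110339130063}
{'K': array([[511.90870581,   0.        , 321.81177631],
       [  0.        , 511.90870581, 201.48464301],
       [  0.        ,   0.        ,   1.        ]]), 'distortion': array([-0.01855049,  0.        ,  0.        ,  0.        ,  0.        ]), 'R': array([[ 0.89640414,  0.44317685, -0.00734172],
       [ 0.3551237 , -0.72801554, -0.58641328],
       [-
[... 441 characters left out ...]
],
       [ 0.16915206, -0.00451262, -0.98557963]]), 't': array([-0.02756593,  0.62686814,  0.98124697])}
{'K': array([[286.21305616,   0.        , 320.03742347],
       [  0.        , 286.21305616, 193.98405321],
       [  0.        ,   0.        ,   1.        ]]), 'distortion': array([0.01525426, 0.        , 0.        , 0.        , 0.        ]), 'mount': array([[ 4.54822173e-04, -9.56391029e-01, -2.92089017e-01,
         7.28735760e-02],
       [ 9.99999883e-01,  3.87253878e-04,  2.89144681e-04,
         1.77936537e-04],
       [-1.63422775e-04, -2.92089114e-01,  9.56391093e-01,
        -1.31485553e-01],
       [ 0.00000000e+00,  0.00000000e+00,  0.00000000e+00,
         1.00000000e+00]])}
```

View pics/scene0.png

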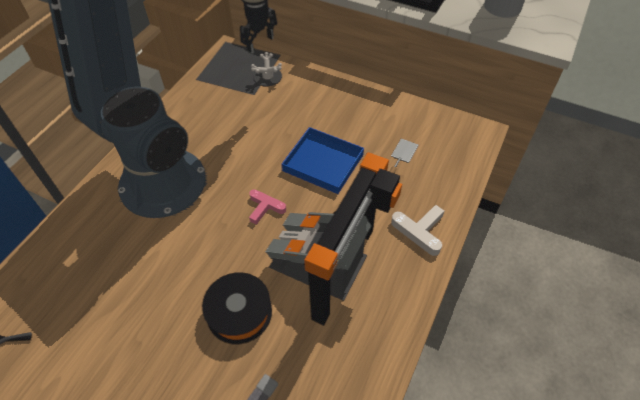

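View pics/top0.png

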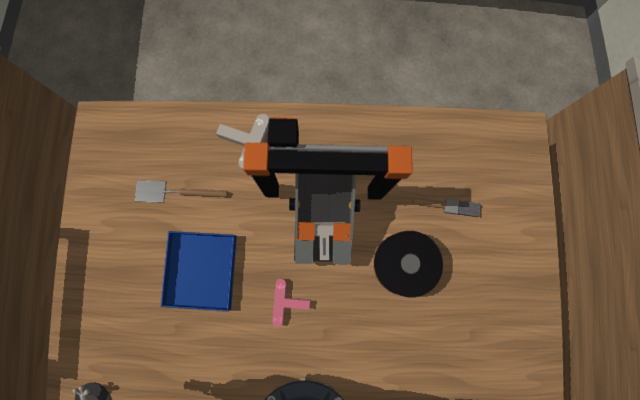

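```bash
cat > h.py <<'E'
import numpy as np,cv2
from scipy.spatial.transform import Rotation as Rot
def load(n):
    z=np.load(n); return {k:z[k] for k in z}
def cloud(c):
    """world point of each pixel from depth"""
    h,w=c['d'].shape; u,v=np.meshgrid(np.arange(w),np.arange(h))
    p=cv2.undistortPoints(np.stack([u,v],-1).reshape(-1,1,2).astype(float),c['K'],c['distortion']).reshape(h,w,2)
    X=np.dstack([p,np.ones((h,w))])*c['d'][...,None]
    return (X-c['t'])@c['R']
def ray(c,uv,z):
    """world points of pixels uv on height z"""
    p=cv2.undistortPoints(np.array(uv,float).reshape(-1,1,2),c['K'],c['distortion']).reshape(-1,2)
    d=np.c_[p,np.ones(len(p))]@c['R']; o=-c['R'].T@c['t']
    return o+d*((z-o[2])/d[:,2])[:,None]
def proj(c,X):
    return cv2.projectPoints(np.array(X,float).reshape(-1,1,3),cv2.Rodrigues(c['R'])[0],c['t'],c['K'],c['distortion'])[0].reshape(-1,2)
E
python3 - <<'E'
from h import *
for n,box in(("top",(270,370,170,280)),("scene",(255,405,150,290))):
    c=load(n+"0.npz"); P=cloud(c); hsv=cv2.cvtColor(c['im'],cv2.COLOR_RGB2HSV)
    x0,x1,y0,y1=box
    cv2.imwrite(f"pics/{n}crop.png",cv2.resize(c['im'][y0:y1,x0:x1,::-1],None,fx=5,fy=5,interpolation=cv2.INTER_CUBIC))
    for nm,lo,hi in(("orange",(5,180,120),(18,255,255)),("blue",(105,150,60),(125,255,255)),("white",(0,0,150),(180,40,255)),("pink",(160,80,100),(180,255,255))):
        m=cv2.inRange(hsv,lo,hi); k,l,s,ce=cv2.connectedComponentsWithStats(m)
        for i in range(1,k):
            if s[i,4]>40 :
                q=P[l==i]; q=q[np.abs(q).sum(1)>0]
                r=cv2.minAreaRect(np.argwhere(l==i)[:,::-1].astype(np.float32))
                print(n,nm,s[i],ce[i].round(1),"med",np.median(q,0).round(4),"min",np.percentile(q,2,axis=0).round(3),"max",np.percentile(q,98,axis=0).round(3)) if s[i,1]>60 else 0
E
```

```text
top orange [244 143  24  27 604] [255.5 156.1] med [0.674  0.1117 0.3327] min [0.647 0.089 0.33 ] max [0.702 0.134 0.335]
top orange [385 146  27  31 644] [399.4 159.5] med [ 0.674  -0.1855  0.3323] min [ 0.647 -0.21   0.327] max [ 0.703 -0.163  0.335]
top orange [296 222  18  18 255] [306.  230.7] med [0.5419 0.0068 0.1228] min [ 0.522 -0.011  0.111] max [0.563 0.025 0.134]
top orange [333 223  18  18 267] [341.5 231.7] med [ 0.5415 -0.0838  0.1225] min [ 0.522 -0.103  0.111] max [ 0.561 -0.064  0.134]
top blue [ 162  232   73   79 4807] [199.5 270.7] med [0.4319 0.3077 0.0053] min [0.334 0.214 0.001] max [0.534 0.397 0.036]
top white [217 114  51  29 644] [245.8 130.8] med [0.8364 0.1796 0.0325] min [0.809 0.135 0.029] max [0.888 0.272 0.037]
top white [239 153   4  15  41] [240.9 161.1] med [0.7479 0.2013 0.0327] min [0.731 0.198 0.029] max [0.769 0.207 0.037]
top white [318 226  15  34 272] [324.3 238.8] med [ 0.534  -0.0415  0.1087] min [ 0.473 -0.06   0.076] max [ 0.556 -0.024  0.122]
top pink [273 279  37  48 706] [284.7 302.4] med [0.3523 0.0709 0.0236] min [ 0.296 -0.002  0.
[... 1132 characters left out ...]
 -0.384 ] min [-0.733 -0.194 -0.425] max [-0.714 -0.107 -0.32 ]
scene blue [  3 237  17  13  49] [ 11.4 244.2] med [-0.7224 -0.2875 -0.5028] min [-0.732 -0.313 -0.523] max [-0.707 -0.249 -0.466]
scene white [391 139  27  23 349] [404.5 149.7] med [0.6615 0.4737 0.0019] min [ 0.631  0.432 -0.005] max [0.691 0.516 0.009]
scene white [393 206  51  44 860] [421.1 226.5] med [0.8286 0.177  0.0322] min [0.738 0.131 0.026] max [0.89  0.267 0.038]
scene white [280 230  29  10 128] [296.5 234.3] med [ 0.5344 -0.0421  0.108 ] min [ 0.476 -0.054  0.075] max [ 0.557 -0.025  0.122]
scene pink [250 190  36  34 603] [264.5 205. ] med [0.3572 0.0634 0.0217] min [ 0.299 -0.009  0.003] max [0.416 0.089 0.029]
```

View pics/topcrop.png

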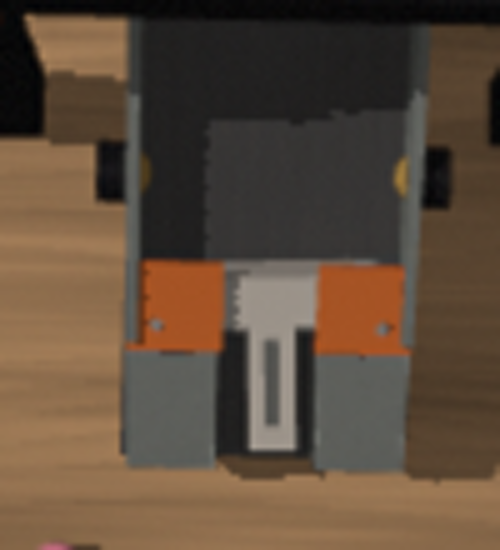

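View pics/scenecrop.png

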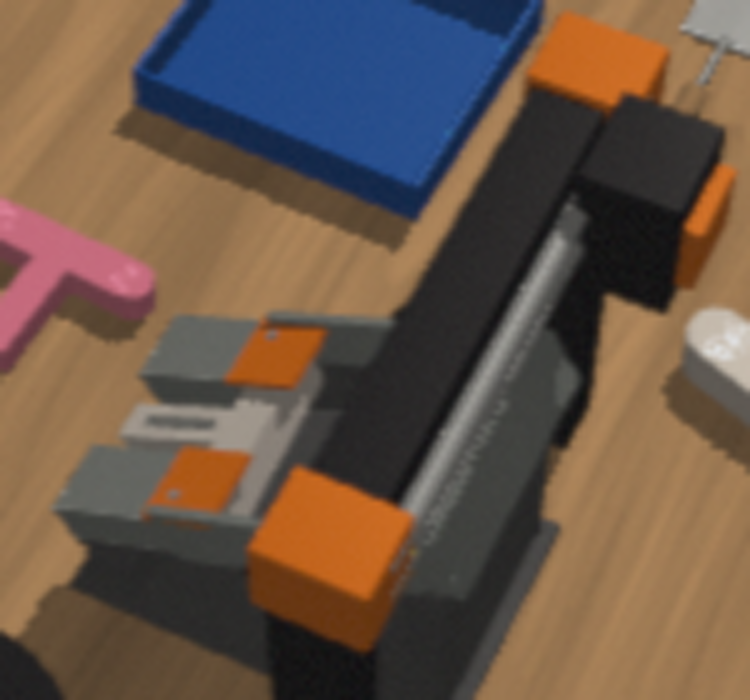

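Run:
```python
from h import *
for n in("top","scene"):
    c=load(n+"0.npz"); P=cloud(c); hsv=cv2.cvtColor(c['im'],cv2.COLOR_RGB2HSV)
    box=(P[...,0]>.45)&(P[...,0]<.6)&(P[...,1]>-.12)&(P[...,1]<.05)&(P[...,2]>.04)&(P[...,2]<.2)
    m=(cv2.inRange(hsv,(5,180,120),(18,255,255))>0)&box
    o=P[m]
    L=o[o[:,1]>-.04];Rr=o[o[:,1]<-.04]
    mid=lambda q:(np.percentile(q,3,axis=0)+np.percentile(q,97,axis=0))/2
    a,b=mid(L),mid(Rr); yaw=np.arctan2(-(a-b)[0],(a-b)[1]); ctr=(a+b)/2
    A=np.c_[o[:,:2],np.ones(len(o))]; pl=np.linalg.lstsq(A,o[:,2],rcond=None)[0]
    print(n,"yaw",np.degrees(yaw),"ctr",ctr.round(4),"slope",np.degrees(np.arctan(np.hypot(*pl[:2]))),"dir",np.degrees(np.arctan2(pl[1],pl[0])),"inner",np.percentile(L[:,1],2),np.percentile(Rr[:,1],98))
    g=P[(cv2.inRange(hsv,(5,180,120),(18,255,255))>0)&(P[...,2]>.32)&(P[...,2]<.345)&(P[...,0]>.62)&(P[...,0]<.72)]
    L=g[g[:,1]>-.04];Rr=g[g[:,1]<-.04];a,b=mid(L),mid(Rr);print(" gantry",((a+b)/2).round(4),np.degrees(np.arctan2(-(a-b)[0],(a-b)[1])))
    C=Rot.from_euler('y',-28,degrees=True).as_matrix()
    o0=ctr-C@np.array([.094,0,.032]);print(" origin",o0.round(4))
    w=(cv2.inRange(hsv,(0,0,120),(180,45,255))>0)&box
    q=(P[w]-o0)@C; q=q[(q[:,2]>.018)&(q[:,2]<.027)&(abs(q[:,1])<.023)]
    s=q[q[:,0]<.075]; print(" n",len(s),"stem xmin",np.percentile(q[:,0],[0,1,3,97,99]).round(4),"z",np.median(q[:,2]).round(4))
    for lo in np.arange(.0,.12,.01):
        t=q[(q[:,0]>=lo)&(q[:,0]<lo+.01)]
        if len(t)>3: print("  ",lo.round(2),len(t),t[:,1].min().round(4),t[:,1].max().round(4),t[:,1].mean().round(4))
    b=P[(cv2.inRange(hsv,(105,150,60),(125,255,255))>0)&(P[...,0]>0)&(P[...,2]>-.01)&(P[...,2]<.05)]
    print(" tray",cv2.minAreaRect(b[b[:,2]>.03][:,:2].astype(np.float32)))
    print(" tray all",cv2.minAreaRect(b[:,:2].astype(np.float32)), "rim z",np.percentile(b[:,2],99))
```

```text
top yaw -0.15620965924717256 ctr [ 0.5415 -0.0385  0.1222] slope 27.67292083280267 dir 0.3075639951423483 inner -0.011163744568219856 -0.06397911069400128
 gantry [ 0.6745 -0.0376  0.332 ] 0.16867180041615432
 origin [ 0.4735 -0.0385  0.0498]
 n 143 stem xmin [0.0109 0.0118 0.0139 0.1082 0.109 ] z 0.0237
   0.01 26 -0.0139 0.0073 -0.0033
   0.02 28 -0.0136 0.0077 -0.0035
   0.03 19 -0.0134 0.0079 -0.0031
   0.04 21 -0.0129 0.0083 -0.0012
   0.05 20 -0.0126 0.0085 -0.002
   0.06 21 -0.0121 0.0088 -0.0012
   0.07 26 -0.0119 0.009 -0.0021
   0.08 56 -0.0218 0.017 -0.0022
   0.09 51 -0.0215 0.0174 -0.0023
   0.1 54 -0.0211 0.015 -0.0032
 tray ((0.4338846206665039, 0.30499038100242615), (0.18994677066802979, 0.20667418837547302), 88.40387725830078)
 tray all ((0.4338846206665039, 0.30499038100242615), (0.18994677066802979, 0.20667418837547302), 88.40387725830078) rim z 0.036542320556426505
scene yaw -0.36769768613484205 ctr [ 0.5439 -0.0409  0.1225] slope 28.64853901741229 dir -0.7018426583394457 inner -0.016269925200667334 -0.06726276081346742
 gantry [ 0.6771 -0.0404  0.3315] -0.06536515670992978
 origin [ 0.4759 -0.0409  0.0501]
 n 87 stem xmin [0.008  0.0103 0.0143 0.1073 0.1079] z 0.0242
   0.01 15 -0.0132 0.0077 -0.0036
   0.02 14 -0.0156 0.0081 -0.0035
   0.03 13 -0.015 0.0087 -0.0046
   0.04 12 -0.0145 0.0098 -0.0026
   0.05 15 -0.0121 0.0102 -0.0009
   0.06 9 -0.0104 0.0071 -0.0013
   0.07 19 -0.0144 0.0177 0.0012
   0.08 25 -0.0138 0.0189 0.0017
   0.09 25 -0.0174 0.0193 -0.0003
   0.1 27 -0.015 0.0157 -0.0003
 tray ((0.4376703202724457, 0.2993982434272766), (0.1935523897409439, 0.2065640091896057), 88.44888305664062)
 tray all ((0.43581897020339966, 0.30166366696357727), (0.19837245345115662, 0.2115706205368042), 87.99970245361328) rim z 0.03650016675833556
```

Three T's in the top picture: pink (285,302), large white behind the gantry (246,131), and the small white one jammed under the lips (324,239). The last one is meant: it isn't pink, and it's the smaller of the whites. The crops confirm it, with the stem pointing down the outlet between the orange lips (306,231) and (342,232). The tray is at (200,271) and the plungers are at about (299,205) and (351,205).

```bash
cat >> h.py <<'E'
C=Rot.from_euler('y',-28,degrees=True).as_matrix(); O=np.array([.4747,-.0397,.05])
RT=C@np.diag([-1.,1,-1])          # tool square to chute floor
ch=lambda x,y,z:O+C@np.array([x,y,z])
def plan(p,R,max_=1):
    """shift and turn from the present pose, in drive_tool units"""
    from station import monitor
    s=monitor.state(); R0=Rot.from_quat(s['orientation']).as_matrix()
    d=R0.T@(np.array(p)-s['eef_pos'])/.3; w=Rot.from_matrix(R0.T@R).as_rotvec()/(2*np.pi)
    print("t",round(s['clock'],2),"pos",s['eef_pos'].round(4),"chute",((s['eef_pos']-O)@C).round(4),"F",s['wrist_force'].round(1),"gap",round(s['finger_gap'],3))
    print("xyz",d.round(4),"w",w.round(5))
E
python3 -c "
from h import *
plan(ch(-.018,-.0015,.1),RT)"
```

```text
t 0.1 pos [0.1148 0.4864 0.2419] chute [-0.2277  0.5261  0.3384] F [ 0.4 -0.5  1.1] gap 0.997
xyz [-1.3677 -1.4837  0.3749] w [-0.00916 -0.07744 -0.03612]
```

drive_tool:
  rows:
    - {"x": -0.05,"y": -0.06,"z": 0.01,"wx": -0.001,"wy": -0.008,"wz": -0.004,"gripper": 1}
    - {"x": -0.14,"y": -0.15,"z": 0.03,"wx": -0.002,"wy": -0.016,"wz": -0.007,"gripper": 1}
    - {"x": -0.24,"y": -0.26,"z": 0.05,"wx": -0.003,"wy": -0.025,"wz": -0.011,"gripper": 1}
    - {"x": -0.34,"y": -0.37,"z": 0.08,"wx": -0.004,"wy": -0.034,"wz": -0.015,"gripper": 1}
    - {"x": -0.44,"y": -0.48,"z": 0.11,"wx": -0.005,"wy": -0.043,"wz": -0.019,"gripper": 1}
    - {"x": -0.54,"y": -0.58,"z": 0.14,"wx": -0.006,"wy": -0.052,"wz": -0.023,"gripper": 1}
    - {"x": -0.64,"y": -0.69,"z": 0.16,"wx": -0.007,"wy": -0.06,"wz": -0.028,"gripper": 1}
    - {"x": -0.74,"y": -0.8,"z": 0.18,"wx": -0.008,"wy": -0.068,"wz": -0.032,"gripper": 1}
    - {"x": -0.82,"y": -0.89,"z": 0.2,"wx": -0.009,"wy": -0.074,"wz": -0.035,"gripper": 1}
    - {"x": -0.86,"y": -0.93,"z": 0.21,"wx": -0.00916,"wy": -0.07744,"wz": -0.03612,"gripper": 1}
  squeeze: 40

```text
clock: 0.93
eef_pos: [0.3003, 0.1562, 0.179]
orientation: [-0.001, 0.97, 0.0, 0.242]
wrist_force: [0.7, 1.0, 0.9]
finger_gap: 0.001
gripper_force: 0.0
```

```bash
python3 -c "
from h import *
plan(ch(-.018,-.0015,.1),RT)"
```

```text
t 0.93 pos [0.3003 0.1562 0.179 ] chute [-0.0934  0.1959  0.1957] F [0.7 1.  0.9] gap 0.001
xyz [-0.2506 -0.6585  0.3187] w [1.1e-04 3.0e-05 2.0e-04]
```

drive_tool:
  rows:
    - {"x": -0.02,"y": -0.05,"z": 0.02,"gripper": 1}
    - {"x": -0.05,"y": -0.13,"z": 0.06,"gripper": 1}
    - {"x": -0.09,"y": -0.23,"z": 0.11,"gripper": 1}
    - {"x": -0.13,"y": -0.33,"z": 0.16,"gripper": 1}
    - {"x": -0.17,"y": -0.43,"z": 0.21,"gripper": 1}
    - {"x": -0.2,"y": -0.53,"z": 0.26,"gripper": 1}
    - {"x": -0.23,"y": -0.61,"z": 0.3,"gripper": 1}
    - {"x": -0.25,"y": -0.658,"z": 0.318,"gripper": 1}
    - {"x": -0.25,"y": -0.658,"z": 0.318,"gripper": 1}
    - {"x": -0.25,"y": -0.658,"z": 0.318,"gripper": 1}

```text
validation failed for argument at $.ro...
```

Run:
```python
from h import *
from station import monitor,vision
plan(ch(-.018,-.0015,.016),RT)
s=monitor.state(); im,d=vision.get_image("wrist")
cv2.imwrite("pics/w1.png",im[:,:,::-1])
c=vision.camera_params("wrist"); M=np.array(c['mount']); R0=Rot.from_quat(s['orientation']).as_matrix()
Rwc=R0@M[:3,:3]; twc=R0@M[:3,3]+s['eef_pos']
np.savez("w1.npz",im=im,d=d,K=c['K'],distortion=c['distortion'],R=Rwc.T,t=-Rwc.T@twc)
k=load("w1.npz"); print(proj(k,[ch(.0945,0,.024),ch(.0105,0,.024),ch(.118,.024,.032),ch(.118,-.024,.032),ch(.07,.024,.032),ch(0,.026,.028),ch(0,-.026,.028)]).round())
```

```text
t 0.93 pos [0.3003 0.1562 0.179 ] chute [-0.0934  0.1959  0.1957] F [0.7 1.  0.9] gap 0.001
xyz [-0.2505 -0.6586  0.5987] w [1.1e-04 3.0e-05 2.0e-04]
[[165. 321.]
 [154. 262.]
 [184. 341.]
 [145. 341.]
 [179. 309.]
 [174. 256.]
 [128. 256.]]
```

View pics/w1.png

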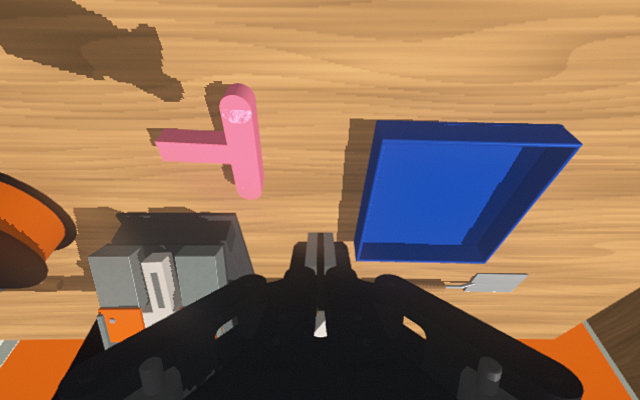

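The wrist picture was taken from the old pose because the move was refused: the w fields were missing. It shows the chute at the left with the stem's tail at about (155,255) and the tray at (450,190), which agrees with my projection. I'll resend the move.

drive_tool:
  rows:
    - {"x": -0.02,"y": -0.05,"z": 0.02,"wx": 0,"wy": 0,"wz": 0,"gripper": 1}
    - {"x": -0.05,"y": -0.13,"z": 0.06,"wx": 0,"wy": 0,"wz": 0,"gripper": 1}
    - {"x": -0.09,"y": -0.23,"z": 0.11,"wx": 0,"wy": 0,"wz": 0,"gripper": 1}
    - {"x": -0.13,"y": -0.33,"z": 0.16,"wx": 0,"wy": 0,"wz": 0,"gripper": 1}
    - {"x": -0.17,"y": -0.43,"z": 0.21,"wx": 0,"wy": 0,"wz": 0,"gripper": 1}
    - {"x": -0.2,"y": -0.53,"z": 0.26,"wx": 0,"wy": 0,"wz": 0,"gripper": 1}
    - {"x": -0.23,"y": -0.61,"z": 0.3,"wx": 0,"wy": 0,"wz": 0,"gripper": 1}
    - {"x": -0.25,"y": -0.658,"z": 0.318,"wx": 0,"wy": 0,"wz": 0,"gripper": 1}
    - {"x": -0.25,"y": -0.658,"z": 0.318,"wx": 0,"wy": 0,"wz": 0,"gripper": 1}
    - {"x": -0.25,"y": -0.658,"z": 0.318,"wx": 0,"wy": 0,"wz": 0,"gripper": 1}
  squeeze: 40

```text
clock: 1.82
eef_pos: [0.4122, -0.0428, 0.1295]
orientation: [0.003, 0.971, -0.0, 0.241]
wrist_force: [0.2, -0.4, -1.0]
finger_gap: -0.0
gripper_force: 0.0
```

```bash
cat >> h.py <<'E'
def wrist(name):
    from station import monitor,vision
    s=monitor.state(); im,d=vision.get_image("wrist"); cv2.imwrite(f"pics/{name}.png",im[:,:,::-1])
    c=vision.camera_params("wrist"); M=np.array(c['mount']); R0=Rot.from_quat(s['orientation']).as_matrix()
    R=R0@M[:3,:3]; t=R0@M[:3,3]+s['eef_pos']
    np.savez(name+".npz",im=im,d=d,K=c['K'],distortion=c['distortion'],R=R.T,t=-R.T@t)
    return load(name+".npz")
E
python3 - <<'E'
from h import *
plan(ch(-.018,-.0015,.016),RT)
c=wrist("w2"); P=(cloud(c)-O)@C; hsv=cv2.cvtColor(c['im'],cv2.COLOR_RGB2HSV)
w=(cv2.inRange(hsv,(0,0,120),(180,45,255))>0)
q=P[w&(abs(P[...,1])<.025)&(P[...,2]>.018)&(P[...,2]<.028)&(P[...,0]>-.01)&(P[...,0]<.12)]
print(len(q),np.percentile(q,[0,2,50,98,100],axis=0).round(4))
o=P[(cv2.inRange(hsv,(5,180,120),(18,255,255))>0)&(P[...,0]<.13)&(abs(P[...,1])<.1)]
L=o[o[:,1]>0];r=o[o[:,1]<0]
print(len(L),len(r),L.min(0),L.max(0),r.min(0),r.max(0))
print(proj(c,[ch(.0105,0,.024),ch(0,.026,.028),ch(0,-.026,.028)]).round())
E
```

```text
t 1.82 pos [ 0.4122 -0.0428  0.1295] chute [-0.0178 -0.0031  0.0995] F [ 0.2 -0.4 -1. ] gap -0.0
xyz [-2.000e-04  5.700e-03  2.784e-01] w [-0.00028 -0.00044 -0.00086]
258 [[ 0.0099 -0.0154  0.0222]
 [ 0.0757 -0.0083  0.0233]
 [ 0.0902 -0.0038  0.0246]
 [ 0.1025  0.0005  0.0256]
 [ 0.1033  0.0076  0.0265]]
47 90 [-0.02932914  0.05324845  0.03136047] [0.08298953 0.06760032 0.18159221] [-0.09053318 -0.0651268   0.1671019 ] [-0.02702628 -0.00254697  0.23063907]
[[324. 241.]
 [358. 230.]
 [291. 231.]]
```

View pics/w2.png

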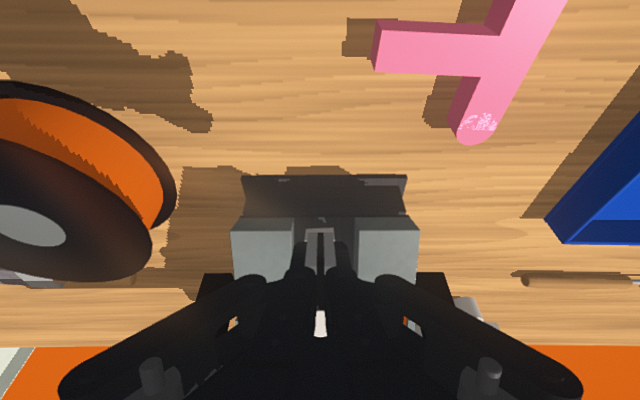

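The wrist picture shows the outlet channel between the grey blocks (columns 294 to 355). The tail (320,233) sits just ahead of the shut fingers, so they are centred. I'll lower behind the tail.

drive_tool:
  rows:
    - {"x": 0,"y": 0.001,"z": 0.02,"wx": 0,"wy": 0,"wz": -0.0004,"gripper": 1}
    - {"x": 0,"y": 0.003,"z": 0.06,"wx": 0,"wy": 0,"wz": -0.0008,"gripper": 1}
    - {"x": 0,"y": 0.004,"z": 0.1,"wx": 0,"wy": 0,"wz": -0.0008,"gripper": 1}
    - {"x": 0,"y": 0.004,"z": 0.14,"wx": 0,"wy": 0,"wz": -0.0008,"gripper": 1}
    - {"x": 0,"y": 0.004,"z": 0.18,"wx": 0,"wy": 0,"wz": -0.0008,"gripper": 1}
    - {"x": 0,"y": 0.004,"z": 0.21,"wx": 0,"wy": 0,"wz": -0.0008,"gripper": 1}
    - {"x": 0,"y": 0.004,"z": 0.24,"wx": 0,"wy": 0,"wz": -0.0008,"gripper": 1}
    - {"x": 0,"y": 0.004,"z": 0.26,"wx": 0,"wy": 0,"wz": -0.0008,"gripper": 1}
    - {"x": 0,"y": 0.004,"z": 0.277,"wx": 0,"wy": 0,"wz": -0.0008,"gripper": 1}
    - {"x": 0,"y": 0.004,"z": 0.277,"wx": 0,"wy": 0,"wz": -0.0008,"gripper": 1}
  squeeze: 40

```text
clock: 2.7
eef_pos: [0.4499, -0.0369, 0.056]
orientation: [-0.003, 0.971, 0.0, 0.24]
wrist_force: [-0.2, 0.5, -0.5]
finger_gap: -0.002
gripper_force: 0.0
```

```bash
python3 -c "
from h import *
plan(ch(.03,-.0015,.017),RT)"
```

```text
t 2.7 pos [ 0.4499 -0.0369  0.056 ] chute [-0.019   0.0028  0.0169] F [-0.2  0.5 -0.5] gap -0.002
xyz [-0.1634 -0.0152 -0.0007] w [ 0.00029 -0.0005   0.00078]
```

drive_tool:
  rows:
    - {"x": 0,"y": -0.004,"z": 0,"wx": 0,"wy": 0,"wz": 0,"gripper": 1}
    - {"x": -0.01,"y": -0.008,"z": 0,"wx": 0,"wy": 0,"wz": 0,"gripper": 1}
    - {"x": -0.03,"y": -0.008,"z": 0,"wx": 0,"wy": 0,"wz": 0,"gripper": 1}
    - {"x": -0.05,"y": -0.008,"z": 0,"wx": 0,"wy": 0,"wz": 0,"gripper": 1}
    - {"x": -0.07,"y": -0.008,"z": 0,"wx": 0,"wy": 0,"wz": 0,"gripper": 1}
    - {"x": -0.09,"y": -0.008,"z": 0,"wx": 0,"wy": 0,"wz": 0,"gripper": 1}
    - {"x": -0.11,"y": -0.008,"z": 0,"wx": 0,"wy": 0,"wz": 0,"gripper": 1}
    - {"x": -0.13,"y": -0.008,"z": 0,"wx": 0,"wy": 0,"wz": 0,"gripper": 1}
    - {"x": -0.13,"y": -0.008,"z": 0,"wx": 0,"wy": 0,"wz": 0,"gripper": 1}
    - {"x": -0.13,"y": -0.008,"z": 0,"wx": 0,"wy": 0,"wz": 0,"gripper": 1}
  squeeze: 40

```text
clock: 3.53
eef_pos: [0.4851, -0.04, 0.0753]
orientation: [-0.002, 0.97, 0.0, 0.241]
wrist_force: [0.5, 0.0, -0.5]
finger_gap: -0.002
gripper_force: 0.0
```

```bash
python3 -c "
from h import *
plan(ch(.03,-.0015,.017),RT)"
```

```text
t 3.53 pos [ 0.4851 -0.04    0.0753] chute [ 0.0211 -0.0003  0.0174] F [ 0.5  0.  -0.5] gap -0.002
xyz [-0.0297 -0.0042  0.0013] w [ 0.00015 -0.00026  0.00061]
```

drive_tool:
  rows:
    - {"x": -0.01,"y": -0.002,"z": 0,"wx": 0,"wy": 0,"wz": 0,"gripper": 1}
    - {"x": -0.03,"y": -0.004,"z": 0,"wx": 0,"wy": 0,"wz": 0,"gripper": 1}
    - {"x": -0.05,"y": -0.004,"z": 0,"wx": 0,"wy": 0,"wz": 0,"gripper": 1}
    - {"x": -0.07,"y": -0.004,"z": 0,"wx": 0,"wy": 0,"wz": 0,"gripper": 1}
    - {"x": -0.08,"y": -0.004,"z": 0,"wx": 0,"wy": 0,"wz": 0,"gripper": 1}
    - {"x": -0.09,"y": -0.004,"z": 0,"wx": 0,"wy": 0,"wz": 0,"gripper": 1}
    - {"x": -0.1,"y": -0.004,"z": 0,"wx": 0,"wy": 0,"wz": 0,"gripper": 1}
    - {"x": -0.1,"y": -0.004,"z": 0,"wx": 0,"wy": 0,"wz": 0,"gripper": 1}
    - {"x": -0.1,"y": -0.004,"z": 0,"wx": 0,"wy": 0,"wz": 0,"gripper": 1}
    - {"x": -0.1,"y": -0.004,"z": 0,"wx": 0,"wy": 0,"wz": 0,"gripper": 1}
  squeeze: 40

```text
clock: 4.37
eef_pos: [0.5103, -0.0406, 0.0882]
orientation: [-0.002, 0.971, 0.001, 0.24]
wrist_force: [-4.7, 4.7, -3.0]
finger_gap: -0.001
gripper_force: 2.5
```

```bash
cat >> h.py <<'E'
def bar(name):
    """bracket's whitish top-face points in chute frame, from the top and scene cameras"""
    from station import vision
    for n,off in(("top",[-.0012,.0012,0]),("scene",[.0012,-.0012,0])):
        im,d=vision.get_image(n); c=dict(im=im,d=d,**vision.camera_params(n)); cv2.imwrite(f"pics/{name}{n}.png",im[:,:,::-1])
        P=(cloud(c)-O-off)@C; hsv=cv2.cvtColor(im,cv2.COLOR_RGB2HSV)
        m=(cv2.inRange(hsv,(0,0,90),(180,50,255))>0)&(abs(P[...,1])<.066)&(P[...,2]>.017)&(P[...,2]<.0275)&(P[...,0]>0)&(P[...,0]<.24)
        q=P[m]; print(n,len(q))
        for a in np.arange(-.066,.066,.012):
            t=q[(q[:,1]>=a)&(q[:,1]<a+.012)]
            if len(t)>5: print("  y",round(a+.006,3),"x",t[:,0].min().round(4),t[:,0].max().round(4),len(t))
E
python3 -c "
from h import *
plan(ch(.06,-.0015,.017),RT);bar('b1')"
```

```text
t 4.37 pos [ 0.5103 -0.0406  0.0882] chute [ 0.0494 -0.0009  0.017 ] F [-4.7  4.7 -3. ] gap -0.001
xyz [-0.0353 -0.0023 -0.    ] w [ 0.00033 -0.00068  0.00063]
top 854
  y -0.06 x 0.0495 0.1614 53
  y -0.048 x 0.0538 0.1617 60
  y -0.036 x 0.0514 0.1621 66
  y -0.024 x 0.0537 0.1616 64
  y -0.012 x 0.0631 0.1617 144
  y -0.0 x 0.0618 0.1613 148
  y 0.012 x 0.0621 0.1609 78
  y 0.024 x 0.0608 0.1605 60
  y 0.036 x 0.0495 0.1608 65
  y 0.048 x 0.0018 0.1603 65
  y 0.06 x 0.0057 0.1571 51
scene 365
  y -0.06 x 0.0439 0.14 8
  y -0.048 x 0.0453 0.1413 17
  y -0.036 x 0.0426 0.1401 16
  y -0.024 x 0.0499 0.148 17
  y -0.012 x 0.0634 0.1529 81
  y -0.0 x 0.056 0.1506 87
  y 0.012 x 0.0593 0.1532 43
  y 0.024 x 0.0428 0.1518 25
  y 0.036 x 0.0334 0.1493 21
  y 0.048 x 0.0359 0.1508 33
  y 0.06 x 0.034 0.151 17
```

drive_tool:
  rows:
    - {"x": -0.01,"y": 0,"z": 0,"wx": 0,"wy": 0,"wz": 0,"gripper": 1}
    - {"x": -0.02,"y": 0,"z": 0,"wx": 0,"wy": 0,"wz": 0,"gripper": 1}
    - {"x": -0.03,"y": 0,"z": 0,"wx": 0,"wy": 0,"wz": 0,"gripper": 1}
    - {"x": -0.04,"y": 0,"z": 0,"wx": 0,"wy": 0,"wz": 0,"gripper": 1}
    - {"x": -0.05,"y": 0,"z": 0,"wx": 0,"wy": 0,"wz": 0,"gripper": 1}
    - {"x": -0.06,"y": 0,"z": 0,"wx": 0,"wy": 0,"wz": 0,"gripper": 1}
    - {"x": -0.07,"y": 0,"z": 0,"wx": 0,"wy": 0,"wz": 0,"gripper": 1}
    - {"x": -0.08,"y": 0,"z": 0,"wx": 0,"wy": 0,"wz": 0,"gripper": 1}
    - {"x": -0.08,"y": 0,"z": 0,"wx": 0,"wy": 0,"wz": 0,"gripper": 1}
    - {"x": -0.08,"y": 0,"z": 0,"wx": 0,"wy": 0,"wz": 0,"gripper": 1}
  squeeze: 40

```text
clock: 5.3
eef_pos: [0.533, -0.041, 0.1007]
orientation: [-0.002, 0.97, 0.0, 0.241]
wrist_force: [-0.3, -0.2, 0.4]
finger_gap: 0.0
gripper_force: 0.0
```

```bash
python3 -c "
from h import *
plan(ch(.0765,-.0015,.017),RT);bar('b2')"
```

```text
t 5.3 pos [ 0.533  -0.041   0.1007] chute [ 0.0753 -0.0013  0.0174] F [-0.3 -0.2  0.4] gap 0.0
xyz [-0.0041 -0.0008  0.0014] w [ 0.00016 -0.00019  0.00062]
top 808
  y -0.06 x 0.0054 0.189 36
  y -0.048 x 0.1612 0.1896 52
  y -0.036 x 0.1599 0.1897 60
  y -0.024 x 0.1596 0.1883 53
  y -0.012 x 0.0888 0.1884 131
  y -0.0 x 0.0886 0.1882 163
  y 0.012 x 0.0903 0.1869 86
  y 0.024 x 0.1586 0.1868 54
  y 0.036 x 0.0149 0.186 59
  y 0.048 x 0.0027 0.1857 55
  y 0.06 x 0.0026 0.1825 59
scene 159
  y -0.012 x 0.0857 0.1513 60
  y -0.0 x 0.081 0.1507 77
  y 0.012 x 0.088 0.1528 13
```

drive_tool:
  rows:
    - {"x": 0.01,"y": 0,"z": 0,"wx": 0,"wy": 0,"wz": 0,"gripper": 1}
    - {"x": 0.03,"y": 0,"z": -0.02,"wx": 0,"wy": 0,"wz": 0,"gripper": 1}
    - {"x": 0.03,"y": 0,"z": -0.08,"wx": 0,"wy": 0,"wz": 0,"gripper": 1}
    - {"x": 0.03,"y": 0,"z": -0.15,"wx": 0,"wy": 0,"wz": 0,"gripper": 1}
    - {"x": 0.0,"y": 0,"z": -0.21,"wx": 0,"wy": 0,"wz": 0,"gripper": 0.7}
    - {"x": -0.06,"y": 0,"z": -0.23,"wx": 0,"wy": 0,"wz": 0,"gripper": 0.35}
    - {"x": -0.12,"y": 0,"z": -0.23,"wx": 0,"wy": 0,"wz": 0,"gripper": 0.35}
    - {"x": -0.18,"y": 0,"z": -0.23,"wx": 0,"wy": 0,"wz": 0,"gripper": 0.35}
    - {"x": -0.215,"y": 0,"z": -0.23,"wx": 0,"wy": 0,"wz": 0,"gripper": 0.35}
    - {"x": -0.215,"y": 0,"z": -0.23,"wx": 0,"wy": 0,"wz": 0,"gripper": 0.35}
  squeeze: 40

```text
clock: 6.23
eef_pos: [0.5584, -0.0408, 0.1928]
orientation: [-0.002, 0.97, -0.0, 0.242]
wrist_force: [0.5, -0.2, 0.3]
finger_gap: 0.65
gripper_force: 0.0
```

```bash
python3 -c "
from h import *
plan(ch(.14,-.0012,.013),RT);bar('b3')"
```

```text
t 6.23 pos [ 0.5584 -0.0408  0.1928] chute [ 0.141  -0.0011  0.0868] F [ 0.5 -0.2  0.3] gap 0.65
xyz [ 0.0032 -0.0005  0.246 ] w [ 1.5e-04 -1.0e-05  6.4e-04]
top 766
  y -0.06 x 0.1633 0.1891 34
  y -0.048 x 0.1607 0.1893 54
  y -0.036 x 0.1604 0.1892 60
  y -0.024 x 0.1596 0.1882 56
  y -0.012 x 0.108 0.1881 108
  y -0.0 x 0.1083 0.1877 130
  y 0.012 x 0.1055 0.1874 80
  y 0.024 x 0.1587 0.1868 56
  y 0.036 x 0.1586 0.1866 58
  y 0.048 x 0.0282 0.186 58
  y 0.06 x 0.0026 0.1847 72
scene 207
  y -0.06 x 0.0063 0.039 13
  y -0.048 x 0.0 0.0534 17
  y -0.036 x 0.0083 0.0584 18
  y -0.024 x 0.0226 0.0548 6
  y -0.012 x 0.0877 0.1508 67
  y -0.0 x 0.0857 0.1517 60
  y 0.012 x 0.0895 0.1503 18
```

The bracket stayed at about 0.174. Next I'll descend and grip the stem.

drive_tool:
  rows:
    - {"x": 0.003,"y": 0,"z": 0.03,"wx": 0,"wy": 0,"wz": 0,"gripper": 0.35}
    - {"x": 0.003,"y": 0,"z": 0.08,"wx": 0,"wy": 0,"wz": 0,"gripper": 0.35}
    - {"x": 0.003,"y": 0,"z": 0.13,"wx": 0,"wy": 0,"wz": 0,"gripper": 0.35}
    - {"x": 0.003,"y": 0,"z": 0.18,"wx": 0,"wy": 0,"wz": 0,"gripper": 0.35}
    - {"x": 0.003,"y": 0,"z": 0.22,"wx": 0,"wy": 0,"wz": 0,"gripper": 0.35}
    - {"x": 0.003,"y": 0,"z": 0.245,"wx": 0,"wy": 0,"wz": 0,"gripper": 0.35}
    - {"x": 0.003,"y": 0,"z": 0.245,"wx": 0,"wy": 0,"wz": 0,"gripper": 0.6}
    - {"x": 0.003,"y": 0,"z": 0.245,"wx": 0,"wy": 0,"wz": 0,"gripper": 1}
    - {"x": 0.003,"y": 0,"z": 0.245,"wx": 0,"wy": 0,"wz": 0,"gripper": 1}
    - {"x": 0.003,"y": 0,"z": 0.245,"wx": 0,"wy": 0,"wz": 0,"gripper": 1}
  squeeze: 50

```text
clock: 7.17
eef_pos: [0.5906, -0.0407, 0.1266]
orientation: [-0.002, 0.97, 0.0, 0.241]
wrist_force: [-0.2, -0.5, -1.1]
finger_gap: 0.272
gripper_force: 48.8
```

```bash
python3 -c "
from h import *
plan(ch(.14,-.0012,.113),RT)
from station import monitor;print(monitor.state()['gripper_force'])"
```

```text
t 7.17 pos [ 0.5906 -0.0407  0.1266] chute [ 0.1383 -0.001   0.0133] F [-0.2 -0.5 -1.1] gap 0.272
xyz [-5.200e-03 -2.000e-04 -3.325e-01] w [ 0.00015 -0.00024  0.00059]
48.79749834537506
```

drive_tool:
  rows:
    - {"x": 0,"y": 0,"z": -0.015,"wx": 0,"wy": 0,"wz": 0,"gripper": 1}
    - {"x": 0,"y": 0,"z": -0.04,"wx": 0,"wy": 0,"wz": 0,"gripper": 1}
    - {"x": 0,"y": 0,"z": -0.08,"wx": 0,"wy": 0,"wz": 0,"gripper": 1}
    - {"x": 0,"y": 0,"z": -0.13,"wx": 0,"wy": 0,"wz": 0,"gripper": 1}
    - {"x": 0,"y": 0,"z": -0.18,"wx": 0,"wy": 0,"wz": 0,"gripper": 1}
    - {"x": 0,"y": 0,"z": -0.23,"wx": 0,"wy": 0,"wz": 0,"gripper": 1}
    - {"x": 0,"y": 0,"z": -0.28,"wx": 0,"wy": 0,"wz": 0,"gripper": 1}
    - {"x": 0,"y": 0,"z": -0.32,"wx": 0,"wy": 0,"wz": 0,"gripper": 1}
    - {"x": 0,"y": 0,"z": -0.35,"wx": 0,"wy": 0,"wz": 0,"gripper": 1}
    - {"x": 0,"y": 0,"z": -0.35,"wx": 0,"wy": 0,"wz": 0,"gripper": 1}
  squeeze: 50

```text
clock: 8.0
eef_pos: [0.5417, -0.0409, 0.2213]
orientation: [-0.002, 0.97, -0.0, 0.242]
wrist_force: [0.5, -0.3, -0.9]
finger_gap: 0.27
gripper_force: 48.8
```

```bash
python3 -c "
from h import *
plan([.4345,.304,.16],np.diag([-1.,1,-1]))
from station import monitor;print(monitor.state()['gripper_force'])"
```

```text
t 8.0 pos [ 0.5417 -0.0409  0.2213] chute [ 0.1396 -0.0012  0.1198] F [ 0.5 -0.3 -0.9] gap 0.27
xyz [0.4071 1.1513 0.013 ] w [-4.000e-05  7.791e-02  6.100e-04]
48.83823037147522
```

drive_tool:
  rows:
    - {"x": 0.02,"y": 0.03,"z": 0,"wx": 0,"wy": 0.003,"wz": 0,"gripper": 1}
    - {"x": 0.05,"y": 0.1,"z": 0.001,"wx": 0,"wy": 0.008,"wz": 0,"gripper": 1}
    - {"x": 0.08,"y": 0.18,"z": 0.002,"wx": 0,"wy": 0.016,"wz": 0,"gripper": 1}
    - {"x": 0.12,"y": 0.27,"z": 0.003,"wx": 0,"wy": 0.025,"wz": 0,"gripper": 1}
    - {"x": 0.15,"y": 0.36,"z": 0.004,"wx": 0,"wy": 0.035,"wz": 0,"gripper": 1}
    - {"x": 0.19,"y": 0.46,"z": 0.005,"wx": 0,"wy": 0.045,"wz": 0,"gripper": 1}
    - {"x": 0.22,"y": 0.56,"z": 0.006,"wx": 0,"wy": 0.055,"wz": 0,"gripper": 1}
    - {"x": 0.25,"y": 0.66,"z": 0.007,"wx": 0,"wy": 0.065,"wz": 0,"gripper": 1}
    - {"x": 0.28,"y": 0.74,"z": 0.008,"wx": 0,"wy": 0.073,"wz": 0,"gripper": 1}
    - {"x": 0.3,"y": 0.79,"z": 0.009,"wx": 0,"wy": 0.078,"wz": 0.0006,"gripper": 1}
  squeeze: 50

```text
clock: 8.83
eef_pos: [0.4612, 0.1984, 0.1727]
orientation: [-0.001, 1.0, -0.001, -0.004]
wrist_force: [-0.1, -0.2, -1.2]
finger_gap: 0.268
gripper_force: 49.0
```

```bash
python3 -c "
from h import *
plan([.4345,.304,.12],np.diag([-1.,1,-1]))
from station import monitor;print(monitor.state()['gripper_force'])"
```

```text
t 8.83 pos [0.4612 0.1984 0.1727] chute [0.0457 0.2381 0.1146] F [-0.1 -0.2 -1.2] gap 0.268
xyz [0.0869 0.3525 0.1758] w [-0.00023 -0.00141  0.0003 ]
48.993045687675476
```

drive_tool:
  rows:
    - {"x": 0.01,"y": 0.06,"z": 0.02,"wx": 0,"wy": 0,"wz": 0,"gripper": 1}
    - {"x": 0.03,"y": 0.13,"z": 0.05,"wx": 0,"wy": -0.001,"wz": 0,"gripper": 1}
    - {"x": 0.05,"y": 0.21,"z": 0.09,"wx": 0,"wy": -0.001,"wz": 0,"gripper": 1}
    - {"x": 0.07,"y": 0.28,"z": 0.13,"wx": 0,"wy": -0.0014,"wz": 0,"gripper": 1}
    - {"x": 0.08,"y": 0.33,"z": 0.16,"wx": 0,"wy": -0.0014,"wz": 0,"gripper": 1}
    - {"x": 0.087,"y": 0.35,"z": 0.175,"wx": 0,"wy": -0.0014,"wz": 0,"gripper": 1}
    - {"x": 0.087,"y": 0.35,"z": 0.175,"wx": 0,"wy": -0.0014,"wz": 0,"gripper": 1}
    - {"x": 0.087,"y": 0.35,"z": 0.175,"wx": 0,"wy": -0.0014,"wz": 0,"gripper": 1}
    - {"x": 0.087,"y": 0.35,"z": 0.175,"wx": 0,"wy": -0.0014,"wz": 0,"gripper": 1}
    - {"x": 0.087,"y": 0.35,"z": 0.175,"wx": 0,"wy": -0.0014,"wz": 0,"gripper": 1}
  squeeze: 50

```text
clock: 9.67
eef_pos: [0.4366, 0.3002, 0.1223]
orientation: [0.0, 1.0, 0.0, 0.003]
wrist_force: [2.5, -1.1, -0.4]
finger_gap: 0.272
gripper_force: 49.0
```

Run:
```python
from h import *
plan([.4345,.304,.021],np.diag([-1.,1,-1]))
from station import vision
im,d=vision.get_image("scene"); cv2.imwrite("pics/s3.png",cv2.resize(im[70:230,230:430,::-1],None,fx=4,fy=3.7))
```

```text
t 9.67 pos [0.4366 0.3002 0.1223] chute [3.000e-04 3.399e-01 8.170e-02] F [ 2.5 -1.1 -0.4] gap 0.272
xyz [0.0089 0.0126 0.3376] w [ 3.0e-05  9.2e-04 -1.4e-04]
```

View pics/s3.png

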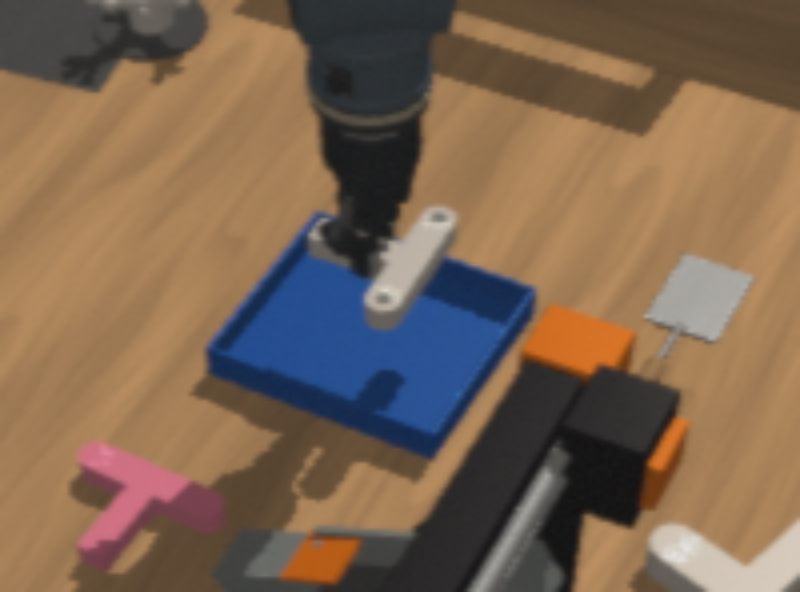

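The crop shows the bracket held level over the tray, with the crossbar from (438,218) to (383,310) and the tail at (325,238), all inside the walls. I'll lower it now.

drive_tool:
  rows:
    - {"x": 0.003,"y": 0.005,"z": 0.03,"wx": 0,"wy": 0,"wz": 0,"gripper": 1}
    - {"x": 0.005,"y": 0.008,"z": 0.08,"wx": 0,"wy": 0,"wz": 0,"gripper": 1}
    - {"x": 0.005,"y": 0.01,"z": 0.14,"wx": 0,"wy": 0,"wz": 0,"gripper": 1}
    - {"x": 0.005,"y": 0.01,"z": 0.2,"wx": 0,"wy": 0,"wz": 0,"gripper": 1}
    - {"x": 0.005,"y": 0.01,"z": 0.25,"wx": 0,"wy": 0,"wz": 0,"gripper": 1}
    - {"x": 0.005,"y": 0.01,"z": 0.29,"wx": 0,"wy": 0,"wz": 0,"gripper": 1}
    - {"x": 0.005,"y": 0.01,"z": 0.31,"wx": 0,"wy": 0,"wz": 0,"gripper": 1}
    - {"x": 0.005,"y": 0.01,"z": 0.325,"wx": 0,"wy": 0,"wz": 0,"gripper": 1}
    - {"x": 0.005,"y": 0.01,"z": 0.335,"wx": 0,"wy": 0,"wz": 0,"gripper": 1}
    - {"x": 0.005,"y": 0.01,"z": 0.335,"wx": 0,"wy": 0,"wz": 0,"gripper": 1}
  squeeze: 50

```text
clock: 10.55
eef_pos: [0.4352, 0.3038, 0.0211]
orientation: [0.0, 1.0, -0.0, 0.003]
wrist_force: [-0.4, -0.4, -1.6]
finger_gap: 0.271
gripper_force: 49.0
```

Run:
```python
from h import *
plan([.4345,.304,.018],np.diag([-1.,1,-1]))
```

```text
t 10.55 pos [0.4352 0.3038 0.0211] chute [-0.0485  0.3435 -0.007 ] F [-0.4 -0.4 -1.6] gap 0.271
xyz [0.0022 0.0008 0.0103] w [-0.       0.00082 -0.     ]
```

drive_tool:
  rows:
    - {"x": 0,"y": 0,"z": 0.001,"wx": 0,"wy": 0.0004,"wz": 0,"gripper": 1}
    - {"x": 0,"y": 0,"z": 0.002,"wx": 0,"wy": 0.0008,"wz": 0,"gripper": 1}
    - {"x": 0,"y": 0,"z": 0.003,"wx": 0,"wy": 0.0008,"wz": 0,"gripper": 1}
    - {"x": 0,"y": 0,"z": 0.004,"wx": 0,"wy": 0.0008,"wz": 0,"gripper": 1}
    - {"x": 0,"y": 0,"z": 0.005,"wx": 0,"wy": 0.0008,"wz": 0,"gripper": 1}
    - {"x": 0,"y": 0,"z": 0.006,"wx": 0,"wy": 0.0008,"wz": 0,"gripper": 1}
    - {"x": 0,"y": 0,"z": 0.007,"wx": 0,"wy": 0.0008,"wz": 0,"gripper": 1}
    - {"x": 0,"y": 0,"z": 0.008,"wx": 0,"wy": 0.0008,"wz": 0,"gripper": 1}
    - {"x": 0,"y": 0,"z": 0.009,"wx": 0,"wy": 0.0008,"wz": 0,"gripper": 1}
    - {"x": 0,"y": 0,"z": 0.009,"wx": 0,"wy": 0.0008,"wz": 0,"gripper": 1}
  squeeze: 50

```text
clock: 11.38
eef_pos: [0.4351, 0.3038, 0.0185]
orientation: [-0.0, 1.0, -0.0, 0.0]
wrist_force: [-0.4, -0.2, -0.9]
finger_gap: 0.272
gripper_force: 49.0
```

drive_tool:
  rows:
    - {"x": 0,"y": 0,"z": 0.001,"wx": 0,"wy": 0,"wz": 0,"gripper": 1}
    - {"x": 0,"y": 0,"z": 0.002,"wx": 0,"wy": 0,"wz": 0,"gripper": 1}
    - {"x": 0,"y": 0,"z": 0.003,"wx": 0,"wy": 0,"wz": 0,"gripper": 1}
    - {"x": 0,"y": 0,"z": 0.004,"wx": 0,"wy": 0,"wz": 0,"gripper": 1}
    - {"x": 0,"y": 0,"z": 0.005,"wx": 0,"wy": 0,"wz": 0,"gripper": 1}
    - {"x": 0,"y": 0,"z": 0.005,"wx": 0,"wy": 0,"wz": 0,"gripper": 1}
    - {"x": 0,"y": 0,"z": 0.005,"wx": 0,"wy": 0,"wz": 0,"gripper": 1}
    - {"x": 0,"y": 0,"z": 0.005,"wx": 0,"wy": 0,"wz": 0,"gripper": 1}
    - {"x": 0,"y": 0,"z": 0.005,"wx": 0,"wy": 0,"wz": 0,"gripper": 1}
    - {"x": 0,"y": 0,"z": 0.005,"wx": 0,"wy": 0,"wz": 0,"gripper": 1}
  squeeze: 50

```text
clock: 12.22
eef_pos: [0.4352, 0.3038, 0.0171]
orientation: [-0.0, 1.0, 0.0, 0.0]
wrist_force: [-1.6, -1.3, 5.8]
finger_gap: 0.272
gripper_force: 49.8
```

Contact with the tray floor: 5.8 N up. I'll open partly, then withdraw straight up.

drive_tool:
  rows:
    - {"x": 0,"y": 0,"z": -0.002,"wx": 0,"wy": 0,"wz": 0,"gripper": 0.7}
    - {"x": 0,"y": 0,"z": -0.002,"wx": 0,"wy": 0,"wz": 0,"gripper": 0.6}
    - {"x": 0,"y": 0,"z": -0.002,"wx": 0,"wy": 0,"wz": 0,"gripper": 0.5}
    - {"x": 0,"y": 0,"z": -0.002,"wx": 0,"wy": 0,"wz": 0,"gripper": 0.4}
    - {"x": 0,"y": 0,"z": -0.01,"wx": 0,"wy": 0,"wz": 0,"gripper": 0.4}
    - {"x": 0,"y": 0,"z": -0.05,"wx": 0,"wy": 0,"wz": 0,"gripper": 0.4}
    - {"x": 0,"y": 0,"z": -0.12,"wx": 0,"wy": 0,"wz": 0,"gripper": 0.4}
    - {"x": 0,"y": 0,"z": -0.22,"wx": 0,"wy": 0,"wz": 0,"gripper": 0.4}
    - {"x": 0,"y": 0,"z": -0.33,"wx": 0,"wy": 0,"wz": 0,"gripper": 0.4}
    - {"x": 0,"y": 0,"z": -0.4,"wx": 0,"wy": 0,"wz": 0,"gripper": 0.4}
  squeeze: 50

```text
clock: 13.05
eef_pos: [0.4356, 0.3042, 0.1401]
orientation: [-0.0, 1.0, 0.001, 0.001]
wrist_force: [1.0, 0.5, -0.2]
finger_gap: 0.598
gripper_force: 0.0
```

Run:
```python
from h import *
plan([.4345,.304,.2],np.diag([-1.,1,-1]))
c=wrist("w4"); P=cloud(c); hsv=cv2.cvtColor(c['im'],cv2.COLOR_RGB2HSV)
m=(cv2.inRange(hsv,(0,0,150),(180,45,255))>0)&(abs(P[...,0]-.435)<.1)&(abs(P[...,1]-.303)<.09)&(P[...,2]<.05)&(P[...,2]>.015)
q=P[m];print(len(q),q.min(0).round(3),q.max(0).round(3))
t=q[q[:,2]>.025]; print(np.linalg.lstsq(np.c_[t[:,:2],np.ones(len(t))],t[:,2],rcond=None)[0].round(3),np.median(t[:,2]))
```

```text
t 13.05 pos [0.4356 0.3042 0.1401] chute [0.0078 0.3439 0.0979] F [ 1.   0.5 -0.2] gap 0.598
xyz [ 0.0032 -0.0003 -0.1997] w [2.2e-04 3.2e-04 2.0e-05]
5228 [0.386 0.24  0.016] [0.485 0.369 0.031]
[ 0.003 -0.001  0.028] 0.02896964973864847
```

View pics/w4.png

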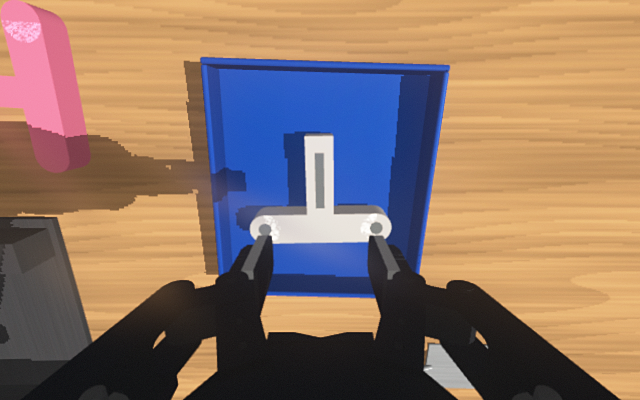

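The bracket lies flat in the tray, with the crossbar at (320,225), the tail at (319,138) and its top face level at 29 mm. The gripper is clear of it.

```bash
python3 -c "
from station import workorder;print(workorder.finish_job())"
```

```text
the job is handed in; nothing more can be done
None
```

I pushed the bracket past the plungers, lifted it out square to the chute, lowered it flat into the blue tray by hand, and handed the job in at about 13 s; the hand-in gave no verdict.

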